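Set the wire tension brake to the red band and lock it

ROBOT

A 6-joint arm with a two-finger parallel gripper is mounted at the origin on the work surface. World frame = base frame: x ahead of the robot, y to its left, z up, the work surface at z = 0. Lengths are in mm, angles in rad, forces in N, time in s.
With the tool pointing down it reaches from about 400 to 925 mm from the base axis. Payload 12.5 kg.
Tool frame: the origin (TCP) lies midway between the tips of the shut fingers; the grasp point (between the pads) lies 19 mm behind it; z points along the fingers, y is the direction in which the jaws open and shut (so a half turn about z gives the same grasp; the last joint's range is limited). The gripper opens to 95 mm and grips with 3 to 60 N. Pads are 20 mm wide; open, the fingers measure 119 mm over their backs; the gripper's body (75 mm by 180 mm) begins 59 mm behind the grasp point.
Start: joints at [-1.33, 0.491, 1.559, -0, 1.092, -0.106], TCP at [212.455, -587.801, 214.661] pointing down, gripper open.
Joint ranges: [-3.1, 3.1], [-0.84, 2.19], [0.05, 2.79], [-1.13, 4.28], [0.06, 2.93], [-2.69, 2.69]. Speed limits (rad/s): [2.22, 2.22, 2.79, 3.14, 3.14, 3.14].

INTERFACE

Orientations are given as [roll, pitch, yaw] about the fixed x, y, z axes, in that order (R = Rz(yaw) Ry(pitch) Rx(roll)).
In Python, from cell import env, eyes, job_done, boxes_of, regions_of gives the robot as it stands.
- The arm moves only by the tool send_rows, never from a script. Its argument "plan" is text: rows parted by semicolons, each of 5 numbers parted by spaces: the shift along the tool's x, y, z in mm, then the turn about the tool's z in rad, then the finger opening in mm, from 0 to 95.1. In form: x y z roll gripper; .... A call has 1 to 8 rows; each row shifts and turns the pose as measured when the row begins, along the tool's axes as they then stand; what a row does not reach is not made up. A row lasts 1/10 s, in which the tool goes at most 50 mm and 8.59 degrees, less where a joint would pass 70% of its speed; a pose out of reach is approached as far as the arm can. A call with a gripper value outside its range is refused whole. The fingers move at their own pace and stop on an object; the grip force is fixed at half the most. Time passes only in rows, so rows that do not move let the fingers close. It gives the time, the measured TCP pose, the force and the opening at its end, in the units of the state.
- env.state(): the state, without advancing time (a new reading comes with each control period).
- eyes.read_camera(name): name is "scene" or "top"; returns a dict with "image" (400x640x3 uint8, red, green, blue), "vertical_fov" (degrees; the focal length in pixels is half the picture's height over the tangent of half this angle, whatever the lens; pixels are square), "cx", "cy" (the principal point, pixels), "k1" (the pictures are not rectified: a ray, as slopes to the right and down, at radius r is drawn at 1 + k1 r^2 times it, then the intrinsics apply), "extrinsics" (4x4, takes a point from camera to world coordinates). Camera axes: x right, y up, looking along -z (the intrinsics and any distortion apply to the point x, -y, -z); pixel columns grow to the right and rows downward; lengths in mm; the calibration is good to about 2 mm. A picture is of the moment at which its call begins. There is no depth.
- job_done(): hands the job in, once; it reports no verdict.
Trained networks look in a picture, given as the dict that the camera call returned (one of the last four; its "shot" number tells which), for a name from the list of things; names that differ only in an ending like _2 or _b are one class to them, and where a whole thing is asked for, a point or a joint stands for the part that bears it (a point fixed in the world has none). Each returns a list of dicts, best first, with "confidence" (0 to 1); they miss things now and then, are a little off and sometimes report something else, mostly with a low value. They report only what shows in the picture. A call takes as long as a camera call.
- boxes_of(target, picture): "bbox" ([left, top, width, height] in pixels, round what is visible of it).
- regions_of(target, picture): "pixels" (400x640 bool, what is visible of it) and "bbox" ([left, top, width, height] in pixels, round what is visible of it).
The state is a dict: "t": time; "joints": joint angles; "qvel": joint speeds; "tau": joint torques, N m; "eef_pos": TCP position; "tcp_rot": TCP orientation; "ft_force": force on the tool from outside, world axes, zero at the start; "moment": the same for the moment, N m; "opening": opening from 0.0 (shut) to 1.0 (fully open).
Only numpy, scipy, OpenCV 4.12 (cv2) and the standard library are available. Lean on these libraries where they do the work, as an engineer would, in place of code of your own. Each camera call takes 0.05 s, during which the arm holds its last target.

TASK

With your fingertips, push the blue lever post of the wire tension brake around its arc until the white pointer stands on the red band and let it rest there, then press the green button in the middle right down to lock the setting, let it spring back and move clear. Only push: do not grip or force the lever, and leave the loose things on the bench where they are.

Things in the scene. Friction and masses are not known exactly. Their poses are not given: they have to be found in the camera images.
- brake_axis (a point): wire tension brake bolted to the bench: black round scale plate, 284 mm across, 12 mm thick, low hub in the middle, small guide wheel on its far side (75 mm high, 140 to 180 mm from the centre). This point: the ring's upright axis, at the plate's top face. Its x axis points to the guide wheel; the scale lies on the opposite side, towards the robot
- drag_ring (a joint): angle of the aluminium ring (124 mm across, 14 to 32 mm above the bench) about the upright axis, rad, -1.5 to 1.5 between stops, growing anticlockwise seen from above; at 0 the lever points along -x of brake_axis. Light friction (about 1.5 N at the post); it stays where it is left
- lever_post (a point): upright blue post on the ring's lever, 16 mm across, 28 to 86 mm above the bench, 105 mm from the axis; this point is on its centre line, 57 mm above the bench. A 14 mm wide aluminium lever bar runs out to it from the ring, top face 30 mm above the bench
- pointer_tip (a point): a 4 mm wide white pointer that sticks out beyond the post, on the lever's centre line; this point is near its tip, 130 mm from the axis and 24 mm above the bench
- red_band_mid (a point): flat red band on the scale, 18 mm wide along the arc, 26 mm long outwards; this point is on its top face, 130 mm from the axis, 15 mm above the bench. It always lies anticlockwise (seen from above) of the lever's start, 0.8 to 2.55 rad on; a similar yellow band on the way is not wanted
- red_band (a joint): angle of the red band about the same axis, rad, in the same sense as joint drag_ring: equal values mean that the pointer is on the middle of the red band
- lock_button_top (a point): centre of the top face of the green lock button, 30 mm across, in the middle of the hub on the ring's axis, 62 mm above the bench when released
- lock_button (a joint): how far the button is pressed, m, 0 (released) to 0.006 (fully down, about 5 N); it springs back up
- black_spool: empty black plastic spool standing upright, 68 mm across, 75 mm high, loose; origin at its middle underneath; not part of the job
- wood_spool: empty pale wooden spool standing upright, 56 mm across, 60 mm high, loose; origin at its middle underneath; not part of the job
- tape_roll: roll of orange tape lying flat, 90 mm across, 24 mm high, loose; origin at its middle underneath; not part of the job
- screwdriver: screwdriver lying flat, loose; origin on its underside; not part of the job
- carton: small brown carton 100 x 75 x 60 mm high, loose; origin at its middle underneath; not part of the job
- cup: white cup 76 mm across, 85 mm high, loose; origin at its middle underneath; not part of the job
- jar: jar with a yellow cap, 60 mm across, 80 mm high, loose; origin at its middle underneath; not part of the job

How it is judged (in metres and radians):
On the way, in this order (a step that is already met when the one before it is completed fails the run):
1. the pointer stands at rest on the red band (horizontal distance between pointer_tip and red_band_mid below 0.009 m and velocity of joint drag_ring between -0.1 and 0.1 rad/s), for 0.3 s.
2. the green button is pressed down while the pointer is on the red band (horizontal distance between pointer_tip and red_band_mid below 0.009 m and value of joint lock_button above 0.004 m), for 0.05 s.
At the end, for the whole second after the job is handed in: the pointer rests with its tip within 9 mm of the middle of the red band (on the band), and the button, pressed by at least 4 mm after the pointer was set, is up again (within 1.5 mm) (horizontal distance between pointer_tip and red_band_mid below 0.009 m and value of joint lock_button below 0.0015 m and velocity of joint drag_ring between -0.05 and 0.05 rad/s); the robot touches nothing.
It fails at once if a loose thing is lifted, knocked over or pushed away (more than 25 mm) (distance of any of black_spool, wood_spool, tape_roll, screwdriver, carton, cup, jar from where it was at the start of the episode above 0.025 m).
It fails at once if the lever is gripped or forced (more than 30 N between fingers and ring) (contact force between the fingers and drag_ring above 30 N).
It also fails if it takes over 51 s, if anything falls off the work surface, if the arm or the gripper's body presses on something with over 40 N, if the wrist force passes 120 N, or if a joint passes its speed limit or range.

## Working session

There is one attempt and no reset: what is moved stays moved. The work goes in short steps, Python scripts to look and compute and a tool call to move; the robot and the scene stay as the last step left them, time stands still between calls to the robot, and variables do not carry over. Pictures are saved under pics/ and viewed, and the job is handed in when it is done.

Besides the shell and the picture viewer there is one more tool, called after ">>>" as name(argument=value, ...) on one line, values as JSON. send_rows: Moves the arm, as the interface text tells. Its arguments: {"type":"object","properties":{"plan":{"type":"string"}},"required":["plan"]}

```bash
ls; mkdir -p pics; python3 - <<'E'
from cell import env, eyes, boxes_of
import cv2
s=env.state();print({k:s[k] for k in('t','eef_pos','tcp_rot','ft_force','opening')})
for n in('scene','top'):
    p=eyes.read_camera(n);cv2.imwrite(f'pics/{n}0.png',p['image'][:,:,::-1])
    print(n,p['vertical_fov'],p['cx'],p['cy'],p['k1'],p['extrinsics'])
    for t in('brake_axis','drag_ring','lever_post','pointer_tip','red_band_mid','lock_button_top','black_spool','wood_spool','tape_roll','screwdriver','carton','cup','jar'):
        print(t,[(d['bbox'],round(d['confidence'],2)) for d in boxes_of(t,p)[:2]])
E
```

```text
pics
{'t': 0.0, 'eef_pos': array([ 212.38121363, -587.54305747,  214.05212783]), 'tcp_rot': array([-3.14046441e+00, -1.17997802e-04,  3.46759604e-01]), 'ft_force': array([ 0.34982757, -0.15400013, -0.01892461]), 'opening': 1.0002338891612153}
scene 54.96957402422055 317.4183121773524 203.11837870915411 -0.033414900162060966 [[-7.57105334e-01 -3.48072488e-01  5.52844513e-01  1.17603178e+03]
 [ 6.52866997e-01 -4.33669893e-01  6.21043564e-01  6.33989517e+02]
 [ 2.35838427e-02  8.31129332e-01  5.55578829e-01  6.50489617e+02]
 [ 0.00000000e+00  0.00000000e+00  0.00000000e+00  1.00000000e+00]]
brake_axis [([292.9, 209.0, 110.6, 83.5], 0.83)]
drag_ring [([323.1, 218.9, 70.6, 34.2], 0.57)]
lever_post [([234.8, 211.3, 42.1, 43.7], 0.65), ([323.9, 221.5, 73.4, 33.0], 0.63)]
pointer_tip [([324.3, 220.6, 72.6, 31.4], 0.97)]
red_band_mid []
lock_button_top [([344.4, 221.3, 10.7, 11.9], 0.5), ([263.3, 129.7, 21.3, 30.8], 0.3)]
black_spool [([426.3, 245.5, 36.6, 43.8], 0.59), ([298.5, 171.0, 17.4, 31.3], 0.26)]
wood_spool [([273.9, 183.9, 21.4, 22.6], 0.75), ([324.5, 220.7, 70.3, 31.9], 0.45)]
tape
[... 656 characters left out ...]
 132.1, 98.0, 112.8], 0.71), ([320.1, 109.5, 44.8, 43.6], 0.64)]
drag_ring [([250.3, 168.8, 58.9, 48.2], 0.97)]
lever_post [([252.2, 169.5, 57.0, 50.6], 0.61), ([363.7, 175.6, 23.1, 20.7], 0.43)]
pointer_tip [([249.0, 172.4, 58.2, 49.0], 0.57)]
red_band_mid [([306.5, 224.5, 7.3, 14.8], 0.54)]
lock_button_top [([281.0, 187.8, 11.4, 9.9], 0.41)]
black_spool [([177.7, 201.9, 35.7, 30.3], 0.74)]
wood_spool [([364.0, 172.9, 26.9, 23.7], 0.67)]
tape_roll [([299.6, 258.9, 33.2, 34.4], 0.94), ([365.5, 208.5, 21.7, 22.0], 0.75)]
screwdriver [([173.4, 239.8, 18.4, 33.5], 0.61)]
carton [([319.2, 107.6, 45.0, 44.9], 0.92)]
cup [([466.1, 232.9, 35.0, 28.6], 0.73)]
jar [([365.7, 207.9, 20.9, 20.8], 0.67)]
```

```bash
python3 - <<'E'
import cv2
a=cv2.imread('pics/top0.png')[90:310,150:450];cv2.imwrite('pics/top0c.png',cv2.resize(a,None,fx=2.66,fy=2.66,interpolation=cv2.INTER_CUBIC))
a=cv2.imread('pics/scene0.png')[160:310,220:420];cv2.imwrite('pics/scene0c.png',cv2.resize(a,None,fx=4,fy=4,interpolation=cv2.INTER_CUBIC))
E
```

```text
(no output)
```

View pics/top0c.png

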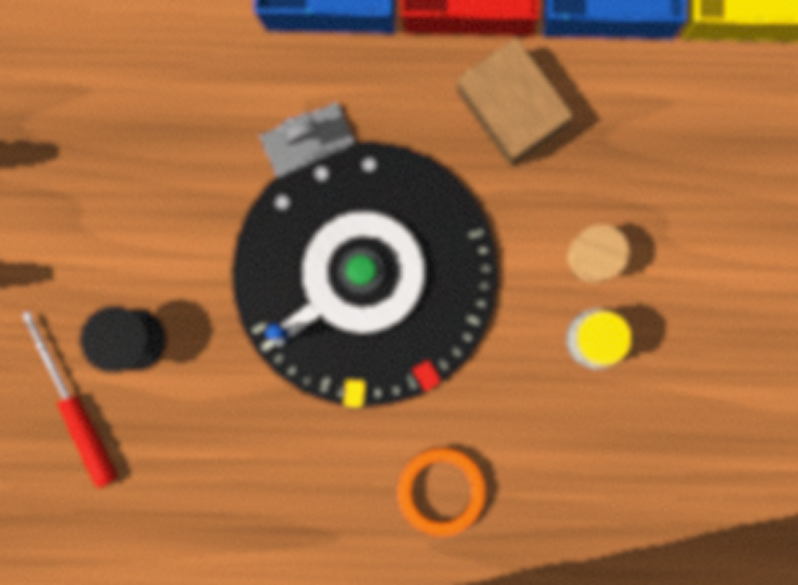

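View pics/scene0c.png

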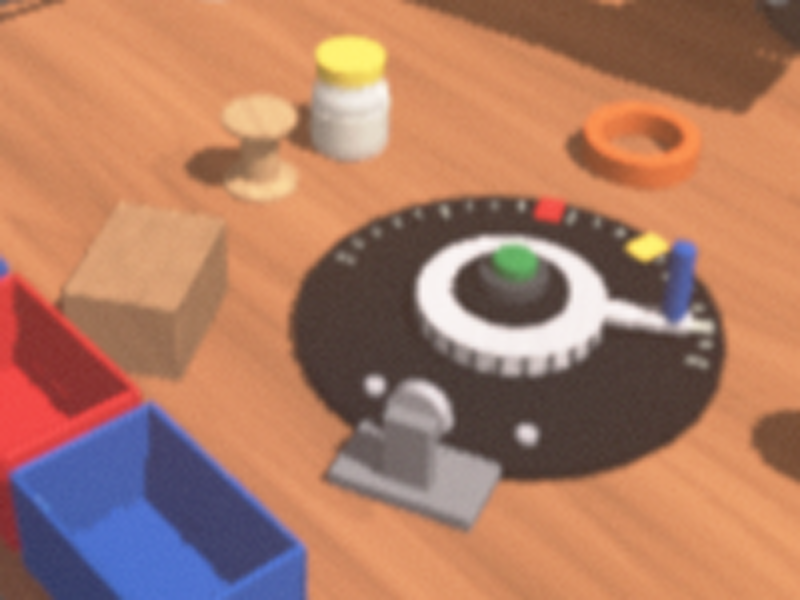

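View pics/scene0.png

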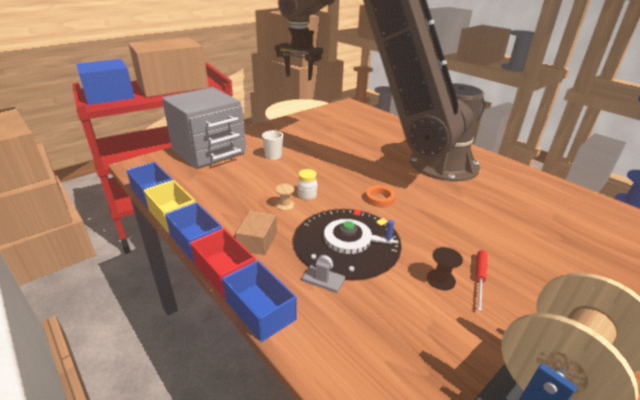

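The top picture shows the plate centred near crop (366,273), which is full-frame (288,193). The green button is at (360,269), the blue post at (274,331), the red band at (426,376) and the yellow band at (354,393). I'll turn these into world positions next.

```bash
cat > h.py <<'E'
import numpy as np,cv2
from cell import env,eyes,boxes_of,regions_of
def K(p):
    f=200/np.tan(np.radians(p['vertical_fov'])/2); return np.array([[f,0,p['cx']],[0,f,p['cy']],[0,0,1.]])
D=lambda p:np.array([p['k1'],0,0,0,0.])
def ray(p,uv):
    q=cv2.undistortPoints(np.array([[uv]],float),K(p),D(p))[0,0]
    E=np.array(p['extrinsics']); return E[:3,3],E[:3,:3]@np.array([q[0],-q[1],-1])
def at(p,uv,z):
    o,d=ray(p,uv); return o+d*(z-o[2])/d[2]
def proj(p,X):
    E=np.array(p['extrinsics']);c=(np.asarray(X,float)-E[:3,3])@E[:3,:3]
    return cv2.projectPoints(np.array([[c[0],-c[1],-c[2]]]),np.zeros(3),np.zeros(3),K(p),D(p))[0][0,0]
def blob(p,col,roi):
    im=p['image'].astype(float);r,g,b=im[...,0],im[...,1],im[...,2]
    w={'red':np.minimum(r-1.6*g-20,r-1.6*b-20),'green':np.minimum(g-1.3*r,g-1.3*b),'blue':np.minimum(b-1.3*r,b-1.1*g),
       'yellow':np.minimum(r,g)-2.2*b}[col]
    w=np.clip(w,0,60)
    m=np.zeros_like(w);x,y,X,Y=roi;m[y:Y,x:X]=1;w=w*m
    v,u=np.mgrid[:400,:640]
    return np.array([(w*u).sum(),(w*v).sum()])/w.sum(),int((w>10).sum())
E
python3 - <<'E'
from h import *
T=eyes.read_camera('top');S=eyes.read_camera('scene')
R={'green':(62,(270,180,300,205),(335,215,362,235)),'blue':(57,(240,205,265,225),(380,215,398,245)),
'red':(15,(295,215,325,250),(350,205,366,218)),'yellow':(15,(275,225,292,250),(370,212,392,228))}
P={}
for c,(z,rt,rs) in R.items():
    bt,n=blob(T,c,rt);bs,m=blob(S,c,rs)
    P[c]=at(T,bt,z);print(c,bt,n,bs,m,P[c].round(1),at(S,bs,z).round(1))
# plate fit top
im=T['image'].astype(int);m=((im.max(2)<60)).astype(np.uint8);m[:, :230]=0;m[:,345:]=0;m[:135]=0;m[250:]=0
n,l,st,ce=cv2.connectedComponentsWithStats(m);i=1+st[1:,4].argmax()
pts=cv2.findContours((l==i).astype(np.uint8),0,1)[0][0]
h=cv2.convexHull(pts);e=cv2.fitEllipse(h);print(e,at(T,e[0],12))
c=P['green'];
for k in('red','yellow','blue'):
    d=P[k]-c;print(k,np.hypot(*d[:2]),np.degrees(np.arctan2(d[1],d[0])))
E
```

```text
green [285.24837103 191.03226108] 108 [348.65835797 224.90243348] 63 [588.8  93.4  62. ] [593.5 101.7  62. ]
blue [252.71546824 214.29839434] 46 [390.14187847 229.37933545] 83 [524.7 179.7  57. ] [519.6 177.4  57. ]
red [309.9870952  230.81377323] 93 [356.98857041 211.98312349] 45 [482.5  26.1  15. ] [484.5  30.2  15. ]
yellow [282.86626958 237.42774967] 95 [379. 223.] 0 [462.6 101.1  15. ] [474.9 106.3  15. ]
((287.36669921875, 192.6751708984375), (96.71643829345703, 98.67767333984375), 70.3346939086914) [587.81439436  91.96556918  12.        ]
red 125.8170784385584 -147.64178046861653
yellow 126.37435156602858 176.51753259687177
blue 107.47178976907001 126.61091881567447
```

Both cameras agree to within a few mm. The axis is near (588,93), with the post at 126° and the red band at about 212°, so the lever has to turn about 1.5 rad. I'll shut the fingers and move above a spot clockwise of the post.

>>> send_rows(plan="40 -25 0 0 0;40 -25 0 0 0;40 -25 0 0 0;40 -25 0 0 0;40 -25 0 0 0;40 -25 0 0 0;40 -25 0 0 0;40 -25 0 0 0")

```text
t: 2.3
eef_pos: [450.4, -285.3, 214.1]
tcp_rot: [3.139, -0.0, 0.337]
ft_force: [0.1, 0.1, 0.1]
opening: 0.382
```

>>> send_rows(plan="24 -39 0 0 0;24 -39 0 0 0;24 -39 0 0 0;24 -39 0 0 0;24 -39 0 0 0;24 -39 0 0 0;24 -39 0 0 0;24 -39 0 0 0")

```text
t: 3.1
eef_pos: [531.9, 87.3, 214.3]
tcp_rot: [3.136, -0.004, 0.338]
ft_force: [1.7, -1.6, -0.2]
opening: 0.004
```

>>> send_rows(plan="23 -33 0 0 0;22 -33 0 0 0;22 -33 0 0 0;0 0 10 -0.14 0;0 0 10 -0.14 0;0 0 0 0 0")

```text
t: 3.7
eef_pos: [563.2, 215.2, 193.6]
tcp_rot: [3.135, -0.005, 0.632]
ft_force: [-0.9, -0.4, 1.0]
opening: 0.008
```

>>> send_rows(plan="0 0 35 0 0;0 0 35 0 0;0 0 35 0 0;0 0 30 0 0;0 0 13 0 0;0 0 0 0 0")

```text
t: 4.3
eef_pos: [567.4, 214.2, 45.2]
tcp_rot: [3.133, -0.011, 0.607]
ft_force: [-0.5, -0.6, 0.1]
opening: 0.004
```

```bash
cat > plan.py <<'E'
import sys
from h import *
C=np.array([588.2,92.7])
def F(th,g=18): # fist centre, yaw to have the post at angle th (deg)
    t=np.radians(th);r=np.array([np.cos(t),np.sin(t)]);n=np.array([-r[1],r[0]])
    return C+105*r-g*n, t-np.pi/2
def rows(ths,z=45,g=18):
    s=env.state();p=s['eef_pos'][:2];psi=s['tcp_rot'][2]
    d=p-C;ang=np.degrees(np.arctan2(d[1],d[0]))%360
    print('t',s['t'],s['eef_pos'].round(1),psi.round(3),'F',s['ft_force'].round(1),'contact post angle',ang+np.degrees(np.arctan2(g,105)),'r',np.hypot(*d))
    z0=s['eef_pos'][2]
    for th in ths:
        q,y=F(th,g);D=q-p
        print(th,np.round([D@[np.cos(psi),np.sin(psi)],D@[np.sin(psi),-np.cos(psi)],z0-z,psi-y],3))
        p,psi,z0=q,y,z
E
python3 -c "
from plan import *
rows([122,126,130,134,138,142,146,150])
T=eyes.read_camera('top');cv2.imwrite('pics/top1.png',cv2.resize(T['image'][90:310,150:450,::-1],None,fx=2.66,fy=2.66))"
```

```text
t 4.3 [567.4 214.2  45.2] 0.607 F [-0.5 -0.6  0.1] contact post angle 109.46069406312618 r 123.24662761284469
122 [-29.106   7.654   0.182   0.049]
126 [-7.368 -1.     0.    -0.07 ]
130 [-7.368 -1.     0.    -0.07 ]
134 [-7.368 -1.     0.    -0.07 ]
138 [-7.368 -1.     0.    -0.07 ]
142 [-7.368 -1.     0.    -0.07 ]
146 [-7.368 -1.     0.    -0.07 ]
150 [-7.368 -1.     0.    -0.07 ]
```

View pics/top1.png

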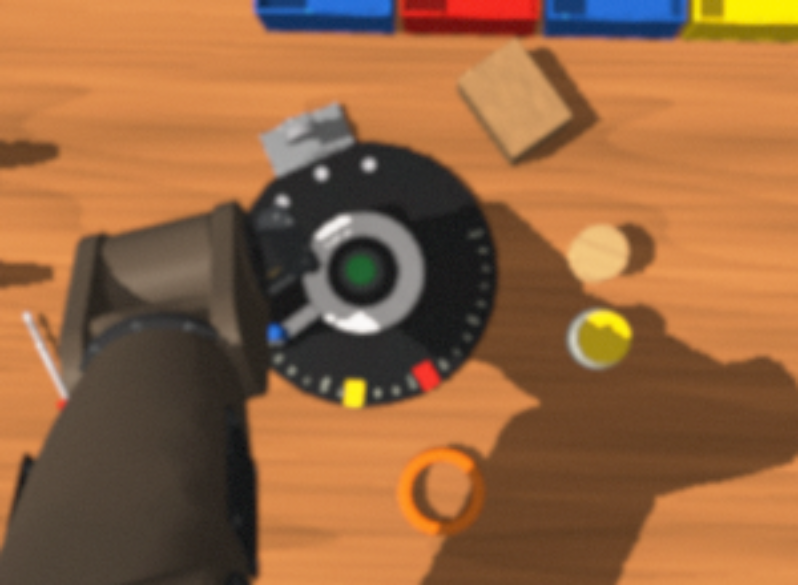

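The fist is down beside the post and the lever hasn't moved (post still at crop (276,333)). I'll come up to the post and start pushing.

>>> send_rows(plan="-15 4 0 0.02 0;-14 4 0 0.03 0;-7 -1 0 -0.07 0;-7 -1 0 -0.07 0;-7 -1 0 -0.07 0;-7 -1 0 -0.07 0")

```text
t: 4.95
eef_pos: [526.6, 176.2, 54.5]
tcp_rot: [3.121, -0.023, 0.834]
ft_force: [-0.3, 1.4, -1.3]
opening: 0.006
```

```bash
python3 -c "
from plan import *
rows([142,146,150])"
```

```text
t 4.95 [526.6 176.2  54.5] 0.834 F [-0.3  1.4 -1.3] contact post angle 136.1191248017864 r 103.7674719159409
142 [-10.265  -4.315   9.517  -0.074]
146 [-7.368 -1.     0.    -0.07 ]
150 [-7.368 -1.     0.    -0.07 ]
```

>>> send_rows(plan="-8 -4 5 -0.07 0;-7 -1 4 -0.07 0;-7 -1 3 -0.07 0;-7 -1 3 -0.07 0;-7 -1 2 -0.07 0;-7 -1 2 -0.07 0")

```text
t: 5.55
eef_pos: [500.5, 144.5, 44.2]
tcp_rot: [3.096, -0.022, 1.261]
ft_force: [0.0, 1.4, 1.0]
opening: 0.002
```

```bash
python3 -c "
from plan import *
rows([166,170,174])
T=eyes.read_camera('top');cv2.imwrite('pics/top2.png',cv2.resize(T['image'][90:310,150:450,::-1],None,fx=2.66,fy=2.66))"
```

```text
t 5.55 [500.5 144.5  44.2] 1.261 F [0.  1.4 1. ] contact post angle 159.16492295281168 r 101.81343570413875
166 [-11.487  -6.67   -0.757  -0.066]
170 [-7.368 -1.     0.    -0.07 ]
174 [-7.368 -1.     0.    -0.07 ]
```

View pics/top2.png

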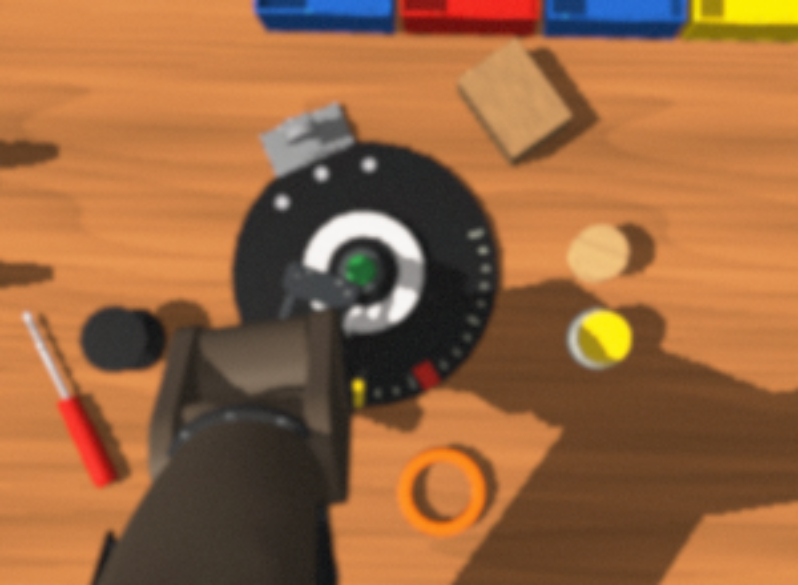

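The top view is hidden by the arm. I'll keep going and check with the scene camera.

>>> send_rows(plan="-8 -4 0 -0.07 0;-8 -3 2 -0.07 0;-8 -2 2 -0.07 0;-7 -1 2 -0.07 0;-7 -1 1 -0.07 0;-7 -1 1 -0.07 0")

```text
t: 6.2
eef_pos: [485.6, 101.1, 42.2]
tcp_rot: [3.077, -0.002, 1.682]
ft_force: [-0.5, 1.4, -1.7]
opening: 0.003
```

```bash
python3 -c "
from plan import *
rows([188,192,196])
T=eyes.read_camera('scene');cv2.imwrite('pics/sc3.png',cv2.resize(T['image'][120:310,220:420,::-1],None,fx=3,fy=3))"
```

```text
t 6.2 [485.6 101.1  42.2] 1.682 F [-0.5  1.4 -1.7] contact post angle 185.03758427641603 r 102.96069218593257
188 [-4.745 -4.422 -2.757 -0.028]
192 [-7.368 -1.     0.    -0.07 ]
196 [-7.368 -1.     0.    -0.07 ]
```

View pics/sc3.png

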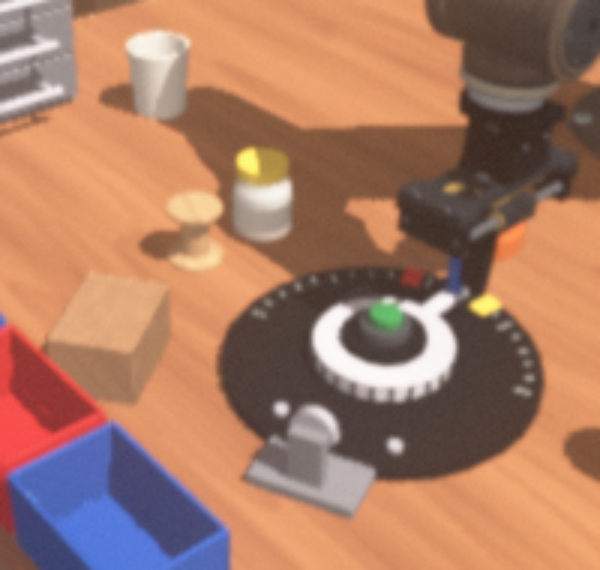

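The scene view shows the post at crop (455,275), pushed past the yellow band towards the red band at (413,278), with the fist behind it. I'll go on more slowly.

>>> send_rows(plan="-6 -3 -1 -0.05 0;-7 -2 0 -0.07 0;-7 -1 1 -0.07 0;-4 -1 0 -0.03 0;0 0 0 0 0")

```text
t: 6.75
eef_pos: [485.2, 75.2, 46.2]
tcp_rot: [3.071, 0.013, 1.895]
ft_force: [0.3, 0.4, -0.3]
opening: 0.007
```

```bash
cat >> plan.py <<'E'
def look(n):
    T=eyes.read_camera('scene');im=T['image'][180:250,310:410,::-1].copy()
    cv2.imwrite(f'pics/{n}.png',cv2.resize(im,None,fx=8,fy=8,interpolation=cv2.INTER_CUBIC))
    for th in range(196,220,2):
        t=np.radians(th);r=np.array([np.cos(t),np.sin(t)])
        print(th,[((proj(T,[*(C+q*r),z])-[310,180])*8).round(0) for q,z in((105,57),(105,86),(130,24),(130,15))])
E
python3 -c "
from plan import *
rows([204,208,212]);look('sc4')"
```

```text
t 6.75 [485.2  75.2  46.2] 1.895 F [ 0.3  0.4 -0.3] contact post angle 199.35626106642886 r 104.48068009050046
204 [-8.256 -3.021  1.246 -0.095]
208 [-7.368 -1.     0.    -0.07 ]
212 [-7.368 -1.     0.    -0.07 ]
196 [array([450., 203.]), array([458., 133.]), array([473., 247.]), array([471., 268.])]
198 [array([440., 200.]), array([448., 129.]), array([462., 243.]), array([459., 264.])]
200 [array([431., 196.]), array([438., 126.]), array([450., 239.]), array([448., 260.])]
202 [array([421., 193.]), array([428., 123.]), array([438., 236.]), array([436., 256.])]
204 [array([411., 191.]), array([418., 121.]), array([426., 232.]), array([424., 253.])]
206 [array([401., 188.]), array([408., 118.]), array([414., 229.]), array([412., 250.])]
208 [array([391., 186.]), array([398., 116.]), array([402., 226.]), array([400., 247.])]
210 [array([381., 184.]), array([388., 113.]), array([390., 224.]), array([388., 244.])]
212 [array([370., 181.]), array([377., 111.]), array([378., 221.]), array([376., 242.])]
214 [array([360., 180.]), array([367., 110.]), array([366., 219.]), array([364., 239.])]
216 [array([350., 178.]), array([356., 108.]), array([353., 217.]), array([352., 237.])]
218 [array([339., 177.]), array([346., 107.]), array([341., 215.]), array([339., 236.])]
```

View pics/sc4.png

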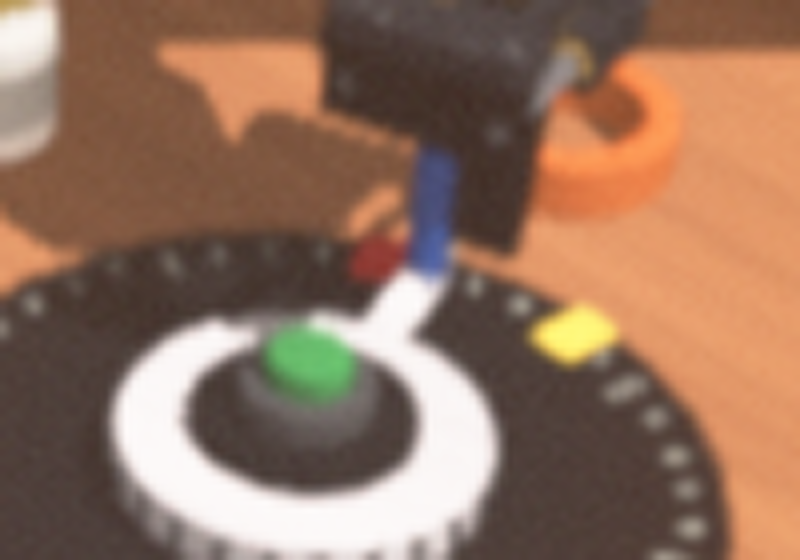

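In this view the post, at crop (433,213), matches about 199.6°. The red band, at (377,257), matches about 212°. That leaves roughly 12° to go.

>>> send_rows(plan="-7 -3 1 -0.08 0;-6 -1 1 -0.06 0;-5 -1 0 -0.05 0;-3 0 0 -0.03 0;-1 0 0 -0.01 0;0 0 0 0 0")

```text
t: 7.4
eef_pos: [490.2, 54.7, 46.8]
tcp_rot: [3.073, 0.03, 2.117]
ft_force: [0.6, 0.7, 0.4]
opening: 0.006
```

```bash
python3 -c "
from plan import *
rows([212]);look('sc5')"
```

```text
t 7.4 [490.2  54.7  46.8] 2.117 F [0.6 0.7 0.4] contact post angle 210.9171941173757 r 105.12019289281317
212 [-1.738 -1.724  1.757 -0.013]
196 [array([450., 203.]), array([458., 133.]), array([473., 247.]), array([471., 268.])]
198 [array([440., 200.]), array([448., 129.]), array([462., 243.]), array([459., 264.])]
200 [array([431., 196.]), array([438., 126.]), array([450., 239.]), array([448., 260.])]
202 [array([421., 193.]), array([428., 123.]), array([438., 236.]), array([436., 256.])]
204 [array([411., 191.]), array([418., 121.]), array([426., 232.]), array([424., 253.])]
206 [array([401., 188.]), array([408., 118.]), array([414., 229.]), array([412., 250.])]
208 [array([391., 186.]), array([398., 116.]), array([402., 226.]), array([400., 247.])]
210 [array([381., 184.]), array([388., 113.]), array([390., 224.]), array([388., 244.])]
212 [array([370., 181.]), array([377., 111.]), array([378., 221.]), array([376., 242.])]
214 [array([360., 180.]), array([367., 110.]), array([366., 219.]), array([364., 239.])]
216 [array([350., 178.]), array([356., 108.]), array([353., 217.]), array([352., 237.])]
218 [array([339., 177.]), array([346., 107.]), array([341., 215.]), array([339., 236.])]
```

View pics/sc5.png

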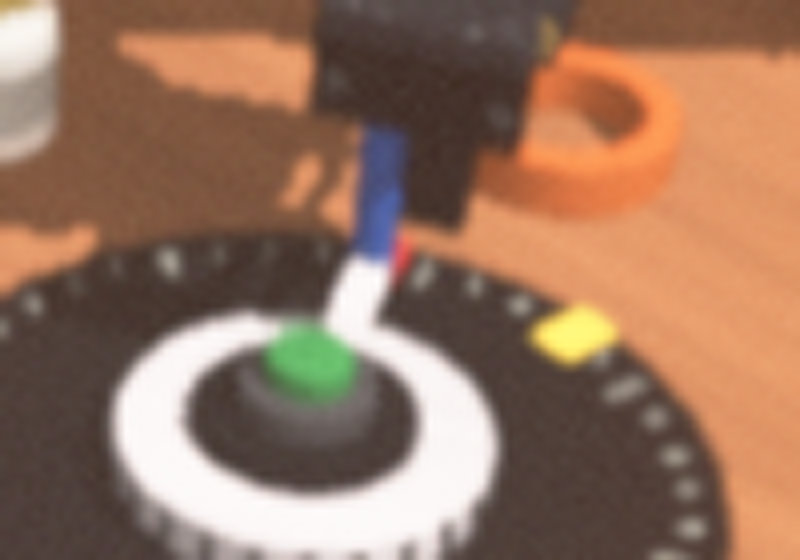

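The post now reads about 210.5 to 211°, with the band at 211 to 212°. I'll back off, rise clear and check from above.

>>> send_rows(plan="0 0 0 0 0;0 0 0 0 0;0 0 0 0 0;8 0 0 0 0;15 0 0 0 0;15 0 -20 0 0;0 0 -40 0 0;0 0 -40 0 0")

```text
t: 8.25
eef_pos: [459.5, 89.0, 143.8]
tcp_rot: [3.08, 0.026, 2.113]
ft_force: [-0.3, -0.3, -0.4]
opening: 0.009
```

>>> send_rows(plan="40 0 0 0 0;40 0 0 0 0;40 0 0 0 0;40 0 0 0 0;0 0 0 0 0")

```text
t: 8.75
eef_pos: [374.8, 231.7, 144.7]
tcp_rot: [3.069, 0.03, 2.109]
ft_force: [-0.1, -0.2, 0.0]
opening: 0.002
```

```bash
python3 -c "
from plan import *
s=env.state();print(s['t'],s['eef_pos'],s['tcp_rot'])
T=eyes.read_camera('top');S=eyes.read_camera('scene')
a=cv2.resize(T['image'][130:260,225:350,::-1],None,fx=4,fy=4,interpolation=2);b=cv2.resize(S['image'][180:260,310:410,::-1],None,fx=4,fy=4,interpolation=2)
o=np.zeros((520,800,3),np.uint8);o[:520,:500]=a;o[:320,500:800]=b[:,50:350];cv2.imwrite('pics/m6.png',o)
"
```

```text
8.75 [374.78857758 231.67018085 144.74526391] [3.06919694 0.02983988 2.10869148]
```

View pics/m6.png

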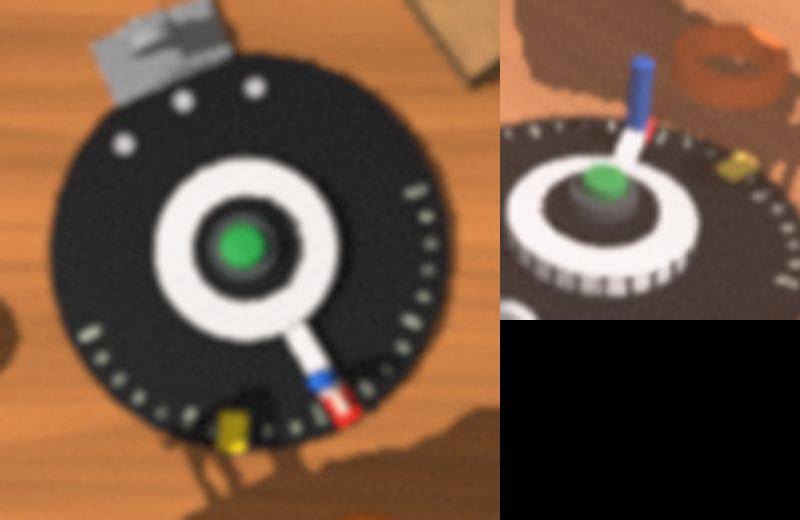

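The white pointer, at crop (338,402), lies on the red band at (341,404), with red showing on both sides. I'll put a number on it, and on the button position, before pressing.

```bash
python3 -c "
from plan import *
T=eyes.read_camera('top');im=T['image'].astype(float)
g,_=blob(T,'green',(270,180,300,205));b,_=blob(T,'blue',(298,218,314,232))
X=at(T,g,62);P=at(T,b,86);print('button',X,'post@86',P,np.degrees(np.arctan2(*(P[:2]-C)[::-1]))%360,'post@75',np.degrees(np.arctan2(*(at(T,b,75)[:2]-C)[::-1]))%360)
# bar centre: white pixels at r 75..95, z=30 
for rr,z in((78,30),(85,30),(90,30),(125,24),(130,24),(133,24)):
  an=np.arange(195,228,.25);pr=np.array([proj(T,[C[0]+rr*np.cos(np.radians(a)),C[1]+rr*np.sin(np.radians(a)),z]) for a in an])
  v=cv2.remap(T['image'],pr[None,:,0].astype(np.float32),pr[None,:,1].astype(np.float32),1)[0].astype(float)
  w=np.clip(v.min(1)-v.min()-30,0,None);r=np.clip(v[:,0]-90,0,None)
  print(rr,'white',(w*an).sum()/w.sum(),'red',(r*an).sum()/r.sum())
s=env.state();print(s['eef_pos'])
"
```

```text
button [588.78259309  93.46197481  62.        ] post@86 [499.64079583  38.61146696  86.        ] 211.41496968947015 post@75 211.15983669344686
78 white 211.5316419934456 red 211.55667103157282
85 white 211.77413576367064 red 211.78821985364303
90 white 211.6994015957447 red 211.70967199327166
125 white 209.809187016081 red 210.73157370517927
130 white 209.93840104849278 red 211.66290815128025
133 white 211.88975155279502 red 212.0341463414634
[377.32168964 228.96529107 144.78536731]
```

>>> send_rows(plan="-32 16 0 0 0;-32 16 0 0 0;-32 16 0 0 0;-32 16 0 0 0;-32 16 0 0 0;-32 16 0 0 0;-32 16 0 0 0;0 0 0 0 0")

```text
t: 9.7
eef_pos: [597.8, 75.4, 159.2]
tcp_rot: [3.069, 0.031, 2.093]
ft_force: [-0.5, 0.2, -0.5]
opening: 0.006
```

```bash
cat > d.py <<'E'
from h import *
from scipy.spatial.transform import Rotation as R
s=env.state();r=R.from_euler('xyz',s['tcp_rot'])
print(s['t'],s['eef_pos'].round(1),s['tcp_rot'].round(3),s['ft_force'].round(1))
for z in (75,62,56):print(z,r.inv().apply(np.array([588.5,93,z])-s['eef_pos']).round(1))
E
python3 d.py
```

```text
9.7 [597.8  75.4 159.2] [3.069 0.031 2.093] [-0.5  0.2 -0.5]
75 [22.5 -5.4 83.4]
62 [22.9 -6.3 96.3]
56 [ 23.1  -6.7 102.3]
```

>>> send_rows(plan="12 -3 30 0 0;11 -2 30 0 0;0 0 22 0 0;0 0 0 0 0")

```text
t: 10.1
eef_pos: [588.9, 87.5, 73.6]
tcp_rot: [3.069, 0.031, 2.083]
ft_force: [-0.3, -0.2, 1.0]
opening: 0.006
```

```bash
python3 d.py
```

```text
10.1 [588.9  87.5  73.6] [3.069 0.031 2.083] [-0.3 -0.2  1. ]
75 [ 5.   2.5 -1.4]
62 [ 5.4  1.6 11.6]
56 [ 5.6  1.1 17.6]
```

>>> send_rows(plan="5 2 5 0 0;0 0 4 0 0;0 0 3 0 0;0 0 2 0 0;0 0 0 0 0")

```text
t: 10.6
eef_pos: [590.1, 91.9, 61.9]
tcp_rot: [3.066, 0.033, 2.08]
ft_force: [-1.6, -0.1, 1.6]
opening: 0.002
```

```bash
python3 d.py
```

```text
10.6 [590.1  91.9  61.9] [3.066 0.033 2.08 ] [-1.6 -0.1  1.6]
75 [  1.3   0.1 -13.1]
62 [ 1.7 -0.9 -0.2]
56 [ 1.9 -1.3  5.8]
```

>>> send_rows(plan="0 0 3 0 0;0 0 3 0 0;0 0 1 0 0")

```text
t: 10.9
eef_pos: [590.7, 92.0, 56.3]
tcp_rot: [3.065, 0.033, 2.08]
ft_force: [-8.0, -0.6, 17.4]
opening: 0.006
```

At 17 N up and z = 56.3, the button is on its stop. I'll hold briefly, then lift off.

>>> send_rows(plan="0 0 0 0 0;0 0 -5 0 0;0 0 -10 0 0;0 0 -30 0 0;0 0 -40 0 0;0 0 -40 0 0;0 0 0 0 0")

```text
t: 11.6
eef_pos: [580.3, 90.9, 186.9]
tcp_rot: [3.065, 0.033, 2.08]
ft_force: [0.0, 0.2, -0.2]
opening: 0.009
```

>>> send_rows(plan="30 -30 0 0 0;30 -30 0 0 0;30 -30 0 0 0;30 -30 0 0 0;30 -30 0 0 0;30 -30 0 0 0;0 0 0 0 0")

```text
t: 12.3
eef_pos: [326.5, 160.4, 165.6]
tcp_rot: [3.063, 0.035, 2.078]
ft_force: [-0.5, 0.0, -0.6]
opening: 0.004
```

```bash
python3 -c "
from plan import *
s=env.state();print(s['t'],s['eef_pos'],s['ft_force'])
T=eyes.read_camera('top');S=eyes.read_camera('scene')
a=cv2.resize(T['image'][130:260,225:350,::-1],None,fx=4,fy=4,interpolation=2);b=cv2.resize(S['image'][180:260,310:410,::-1],None,fx=4,fy=4,interpolation=2)
o=np.zeros((520,800,3),np.uint8);o[:520,:500]=a;o[:320,500:800]=b[:,50:350];cv2.imwrite('pics/m7.png',o)
for c,P,roi in(('green',T,(270,180,300,205)),('green',S,(335,215,362,235)),('blue',T,(298,218,314,232))):print(c,blob(P,c,roi))
"
```

```text
12.3 [326.47577993 160.39846323 165.58784958] [-0.4834006   0.02465767 -0.59085418]
green (array([285.23253474, 191.02868959]), 108)
green (array([348.61179167, 224.92929167]), 64)
blue (array([304.55916419, 224.76299401]), 38)
```

View pics/m7.png

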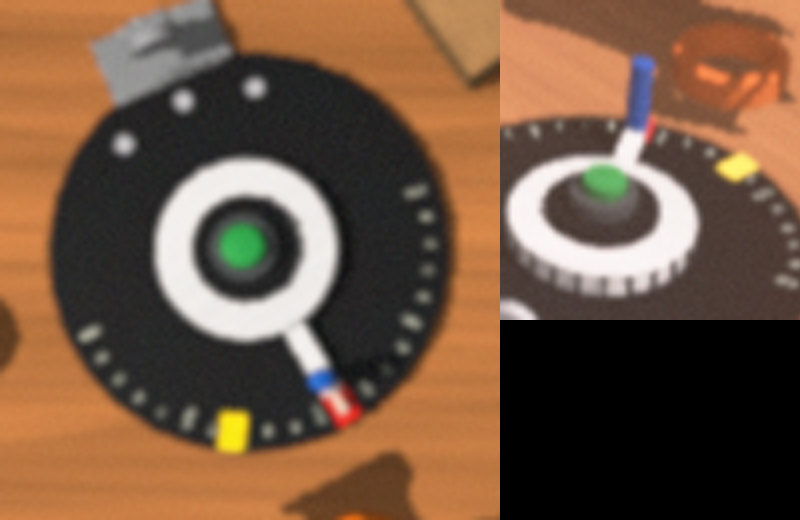

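The pointer is still on the red band at crop (338,402). The green button is back at the same pixel as before, and the arm is clear. I'll hand in.

```bash
python3 -c "
from cell import job_done
print(job_done())"
```

```text
the job is handed in; nothing more can be done
None
```

I pushed the blue post about 1.5 rad anticlockwise with the shut fingertips until the white pointer stood on the red band. I then backed off, pressed the green button down to its stop, let it spring back and moved clear. The job was handed in at about 12.4 s.

**Pointer:** before the press, the lever bar measured about 211.6° and the red band 211.7 to 212.2°. That is about 1 to 2 mm off at the tip, against the 9 mm allowed. Two direct readings of the white pointer came out nearer 210°, about 4 mm off, so they disagree slightly but are still inside the limit. In the last picture the pointer still lay on the band.

**Button:** it was pressed with about 17 N at a tool height of 56.3 mm, which is full travel. Afterwards it was back at the same pixel as at the start in both cameras.

**Forces and loose things:** force readings taken at the end of each move stayed at about 2 N or less while pushing the post. I planned the moves clear of the loose things, but did not measure their positions again at the end.

**Tool drift:** the tool tilted by about 4° during the push and was not straightened. I saw no effect on the result.

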